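# Press the caps down on the loaded bay and hold

### The arm

A 6-joint arm with a two-finger parallel gripper is mounted at the origin on the work surface. World frame = base frame: x ahead of the robot, y to its left, z up, the work surface at z = 0. Lengths are in m, angles in rad, forces in N, time in s.
With the tool pointing down it reaches from about 0.225 to 0.875 m from the base axis. Payload 3.4 kg.
Tool frame: the origin (TCP) lies at the very end of the fingers, on their centre line; the grasp point (between the pads) lies 19 mm behind it; z points along the fingers, x is the direction in which the jaws open and shut, and the axes are right-handed (so a half turn about z gives the same grasp; the last joint's range is limited). The gripper opens to 85 mm and grips with 20 to 120 N. Pads are 22 mm wide; open, the fingers measure 114 mm over their backs; the gripper's body (76 mm by 85 mm) begins 54 mm behind the grasp point. The pads swing forward as they close: fully open they stand 13 mm farther back than shut.
Start: joints at [1.159, 0.276, 1.505, -0, 1.361, -0.121], TCP at [0.165, 0.551, 0.231] pointing down, gripper open.
Joint ranges: [-2.89, 2.89], [-0.75, 2.08], [0.22, 2.7], [-1.18, 4.32], [0.11, 2.71], [-2.7, 2.7]. Speed limits (rad/s): [2.57, 2.57, 3.14, 3.14, 3.14, 3.14].

### API

Orientations are given as a unit quaternion [w, x, y, z].
In Python, from rig import manip gives the robot as it stands.
- The arm moves only by the tool send_rows, never from a script. Its argument "increments" is a list of rows, each a list of 5 numbers: the opening, from 0 (shut) to 1 (fully open), then the shift along the tool's x, y, z in m, then the turn about the tool's z in rad. A call has 1 to 8 rows; each row shifts and turns the commanded pose from where the row before left it, along the tool's axes as they then stand; what a row does not reach is not made up. A row lasts 1/8 s, in which the tool goes at most 62.5 mm and 10.7 degrees, less where a joint would pass 70% of its speed; a pose out of reach is approached as far as the arm can. A call is refused whole if a number of a shift passes 0.0625 or a number of a turn 0.188, either way. A call with a gripper value outside its range is refused whole. The fingers move at their own pace and stop on an object; "squeeze" is the grip in N (left out, the last holds). Time passes only in rows, so rows that do not move let the fingers close. It gives the time, the measured TCP pose, the force and the opening at its end, in the units of the state.
- manip.get_state(): the state, without advancing time (a new reading comes with each control period).
- manip.get_image(name): name is "side" or "top" or "wrist"; returns the picture (480x640x3 uint8, red, green, blue); there is no depth.
- manip.calibration(name): a dict with "fx", "fy", "cx", "cy" (pixels), "camera_from_world" (4x4, takes a point from world to camera coordinates). Camera axes: x right, y up, looking along -z (the intrinsics and any distortion apply to the point x, -y, -z); pixel columns grow to the right and rows downward; lengths in m; the calibration is good to about 2 mm. The wrist camera is an equidistant fisheye: a pixel r from the principal point sees the ray r / f radians off the axis. A picture is of the moment at which its call begins: read the wrist's pose just before it. calibration takes no time and is no camera call; for the wrist camera it gives the pose at the moment of the call.
- manip.sign_off(): hands the job in, once; it reports no verdict.
The state is a dict: "clock": time; "qpos": joint angles; "qd": joint speeds; "effort": joint torques, N m; "position": TCP position; "ee_rot": TCP orientation; "contact_force": force on the tool from outside, world axes, zero at the start; "moment": the same for the moment, N m; "width": finger opening in m.
Only numpy, scipy, OpenCV 4.12 (cv2) and the standard library are available. Lean on these libraries where they do the work, as an engineer would, in place of code of your own. Each camera call takes 0.05 s, during which the arm holds its last target.

### The job

One bay of the two-bay press on the bench holds the rack full of capped tubes, the other only an empty rack: at the bay with the tubes, first flip the safety catch outward, well over, then pull that bay's lever towards the robot all the way to its stop, and finish with the gripper still on the lever, holding it there against its spring. Leave the other bay's catch and lever alone, and do not disturb the racks or the things standing around.

Things in the scene. Friction and masses are not known exactly. Their poses are not given: they have to be found in the camera images.
- press: two-bay tube-cap press fixed to the bench: white base plate 270 x 410 x 20 mm with two equal bays side by side, 180 mm apart. Origin: on the bench (underside of the base), midway between the bays, on the line of the two lever hinges. Its z is up, its x points away from the robot (towards the racks), its y to the left bay. Left and right are as seen from the robot, looking along the press's x.
- lever_left (a joint): lever of the left bay, rad: 0 = at rest, leaning 0.45 rad back (to the press's +x, away from the robot); grows as its bar is pulled towards the robot; stop at 0.85 (leaning 0.40 rad towards the robot). A spring returns it: at the bar about 4 N at rest, 11 N at the stop. The left catch blocks it within about 0.1 rad of rest until that catch is flipped by more than about 0.5 rad. The lever drives a clear pressing plate down over the rack of its bay.
- lever_left_bar (a point): centre of the left lever's grip bar: black rubber cylinder, 16 mm diameter, 94 mm long, lying along the press's y, carried at both ends by 12 mm steel arms 90 mm apart (centre to centre), so the middle is free to grasp from above. It moves on a circle of 150 mm radius about the hinge and is about 215 to 230 mm above the bench.
- lever_left_hinge (a point): point on the hinge axis of the left lever (axis along the press's y), 80 mm above the bench, in line with the middle of the bar
- catch_left (a joint): safety catch of the left bay, rad: 0 = upright, its steel tongue lying in front of the lever's outer arm (locked; starts at 0 to 0.12); grows as the tab is swung sideways, outward (to the press's +y); stop at 1.2. Stays where it is left; about 1.3 N at the tab moves it.
- catch_left_tab (a point): centre of the left catch's black thumb tab, 14 mm (along the press's x) x 26 mm (y) x 34 mm (z) when upright, on a thin 8 x 12 mm steel stalk; it stands 60 mm nearer the robot than the lever hinges, outside the lever's outer arm, 140 mm above the bench when upright, and swings on a circle of 62 mm radius about the catch hinge
- catch_left_hinge (a point): point on the hinge axis of the left catch (axis along the press's x), 78 mm above the bench, straight below the upright tab
- bay_left (a point): centre of the floor of the left bay, on top of the base plate (20 mm above the bench), where a rack stands
- lever_right (a joint): lever of the right bay, rad: 0 = at rest, leaning 0.45 rad back (to the press's +x, away from the robot); grows as its bar is pulled towards the robot; stop at 0.85 (leaning 0.40 rad towards the robot). A spring returns it: at the bar about 4 N at rest, 11 N at the stop. The right catch blocks it within about 0.1 rad of rest until that catch is flipped by more than about 0.5 rad. The lever drives a clear pressing plate down over the rack of its bay.
- lever_right_bar (a point): centre of the right lever's grip bar: black rubber cylinder, 16 mm diameter, 94 mm long, lying along the press's y, carried at both ends by 12 mm steel arms 90 mm apart (centre to centre), so the middle is free to grasp from above. It moves on a circle of 150 mm radius about the hinge and is about 215 to 230 mm above the bench.
- lever_right_hinge (a point): point on the hinge axis of the right lever (axis along the press's y), 80 mm above the bench, in line with the middle of the bar
- catch_right (a joint): safety catch of the right bay, rad: 0 = upright, its steel tongue lying in front of the lever's outer arm (locked; starts at 0 to 0.12); grows as the tab is swung sideways, outward (to the press's -y); stop at 1.2. Stays where it is left; about 1.3 N at the tab moves it.
- catch_right_tab (a point): centre of the right catch's black thumb tab, 14 mm (along the press's x) x 26 mm (y) x 34 mm (z) when upright, on a thin 8 x 12 mm steel stalk; it stands 60 mm nearer the robot than the lever hinges, outside the lever's outer arm, 140 mm above the bench when upright, and swings on a circle of 62 mm radius about the catch hinge
- catch_right_hinge (a point): point on the hinge axis of the right catch (axis along the press's x), 78 mm above the bench, straight below the upright tab
- bay_right (a point): centre of the floor of the right bay, on top of the base plate (20 mm above the bench), where a rack stands
- tube_rack_mid (a point): middle of the rack that is full of capped tubes: blue rack 85 x 125 x 40 mm with 24 clear tubes whose white caps rise to 62 mm above its foot; the point is 30 mm above its foot. It stands in one of the two bays, under the clear pressing plate.
- spare_rack_mid (a point): middle of the empty rack (same blue rack, no tubes, only the holes), in the other bay; the point is 30 mm above its foot
- jar: small amber jar, 38 mm diameter, 50 mm high, standing on the front of the press's base plate between the bays; origin at the centre of its underside
- cap_dish: small steel dish, 40 mm diameter, 18 mm high, standing on the front of the press's base plate before the left lever; origin at the centre of its underside
- beaker: glass beaker, 80 mm diameter, 100 mm high, on the bench to the right; origin at the centre of its underside
- tip_box: grey box of pipette tips, 85 x 122 x 62 mm, on the bench at the right near the robot; origin at the centre of its underside
- freezer_box: cardboard storage box, 130 x 130 x 50 mm, on the bench to the left; origin at the centre of its underside
- flat_rack: flat yellow rack, 90 x 200 x 24 mm, on the bench to the left; origin at the centre of its underside

How it is judged:
By the outcome, as a careful person would: the job done as asked, in the order asked, and still so for the second after the job is handed in, while the arm keeps its last pose, push and grip.
It also fails if it takes over 48 s, if anything falls off the work surface, if the arm or the gripper's body presses on something with over 40 N, if the wrist force passes 120 N, or if a joint passes its speed limit or range.

## Working session

There is one attempt and no reset: what is moved stays moved. The work goes in short steps, Python scripts to look and compute and a tool call to move; the robot and the scene stay as the last step left them, time stands still between calls to the robot, and variables do not carry over. Pictures are saved under pics/ and viewed, and the job is handed in when it is done.

Besides the shell and the picture viewer there is one more tool, called after "Call:" as name(argument=value, ...), one argument or row to a line, values as JSON. send_rows: Moves the arm, as the interface text tells. Its arguments: {"type":"object","properties":{"increments":{"type":"array","items":{"type":"array","items":{"type":"number"}}},"squeeze":{"type":"number"}},"required":["increments"]}

```bash
mkdir -p pics
python3 - <<'E'
from rig import manip
import cv2
for n in ["top","side","wrist"]:
    c=manip.calibration(n)
    im=manip.get_image(n); cv2.imwrite(f"pics/{n}0.png",im[:,:,::-1]); print(n,c)
print(manip.get_state())
E
```

```text
top {'fx': 457.08930071829985, 'fy': 457.08930071829985, 'cx': 324.81410996487654, 'cy': 237.66589834266858, 'camera_from_world': array([[ 0.02370685, -0.99971562,  0.00258313,  0.03394428],
       [ 0.9812286 ,  0.02376296,  0.19137858, -0.50721588],
       [-0.19138554, -0.00200234,  0.9815129 , -1.25208978],
       [ 0.        ,  0.        ,  0.        ,  1.        ]])}
side {'fx': 494.01879793655957, 'fy': 494.01879793655957, 'cx': 321.16689735381834, 'cy': 234.26067929245968, 'camera_from_world': array([[ 0.92685369, -0.37517065, -0.01375588, -0.40487732],
       [ 0.24176628,  0.5684464 ,  0.78639542, -0.26068264],
       [-0.28721301, -0.7321992 ,  0.61757025, -1.09726861],
       [ 0.        ,  0.        ,  0.        ,  1.        ]])}
wrist {'fx': 371.64829954431775, 'fy': 371.64829954431775, 'cx': 324.36900701877437, 'cy': 240.26223554835943, 'camera_from_world': array([[ 0.28618876,  0.95817227, -0.00137363, -0.57457102],
       [-0.92582525,  0.27615736, -0.25804015,  0.03428703],
       [-0.24686758,  0.07511993,  0.96613322, -0.3783327 ],
       [ 0.        ,  0.        ,  0.        ,  1.        ]])}
{'clock': 0.15, 'qpos': array([ 1.15897578e+00,  2.76458911e-01,  1.50580810e+00,  1.76293930e-05,
        1.36070298e+00, -1.20989225e-01]), 'qd': array([-0.00081917, -0.00012144, -0.00445534,  0.00104851, -0.00157962,
        0.00120159]), 'effort': array([ 6.13336815e-04, -4.17143118e+01, -2.46033078e+01, -1.09507369e-04,
        7.59340794e-03,  2.34726576e-05]), 'position': array([0.16472187, 0.55050785, 0.23064683]), 'ee_rot': array([ 3.34098692e-04,  8.02107117e-01,  5.97179787e-01, -6.02258226e-04]), 'contact_force': array([ 0.40860951, -0.08814734,  0.35899063]), 'moment': array([ 0.02239355, -0.00326688, -0.01957197]), 'width': 0.08534449402413592}
```

View pics/top0.png

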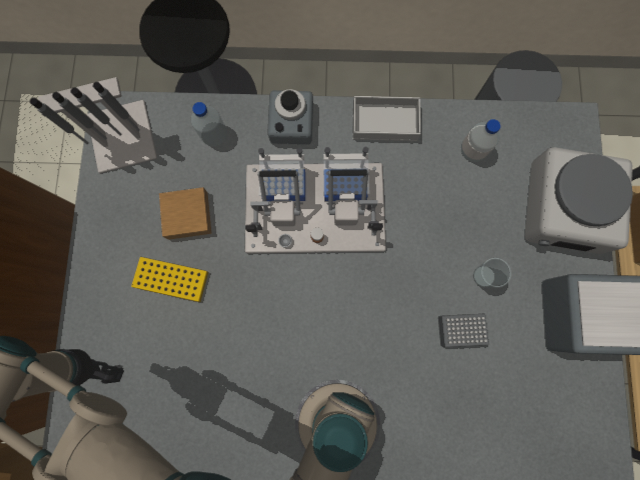

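View pics/side0.png

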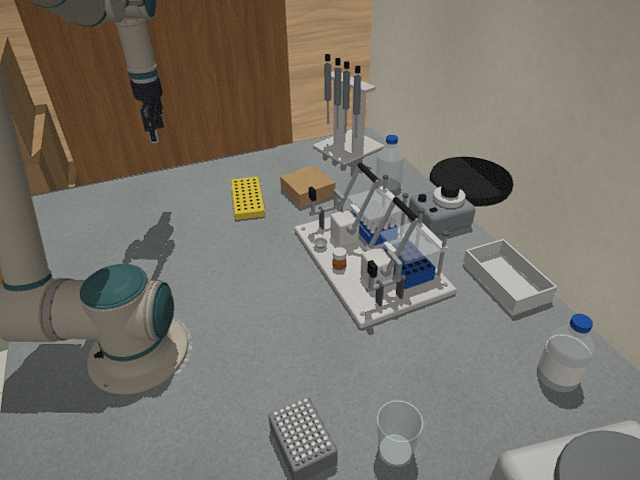

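View pics/wrist0.png

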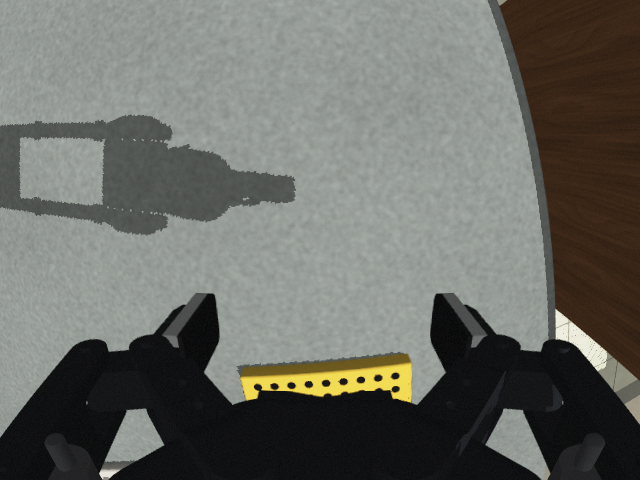

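Overview: the press sits around top pixel (315,208). Next I'm zooming in on it in both views.

Run:
```python
import cv2
a=cv2.imread("pics/top0.png")[140:260,235:395]; cv2.imwrite("pics/topz.png",cv2.resize(a,None,fx=5,fy=5,interpolation=cv2.INTER_CUBIC))
a=cv2.imread("pics/side0.png")[150:330,290:460]; cv2.imwrite("pics/sidez.png",cv2.resize(a,None,fx=3.3,fy=3.3,interpolation=cv2.INTER_CUBIC))
```

```text
(no output)
```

View pics/topz.png

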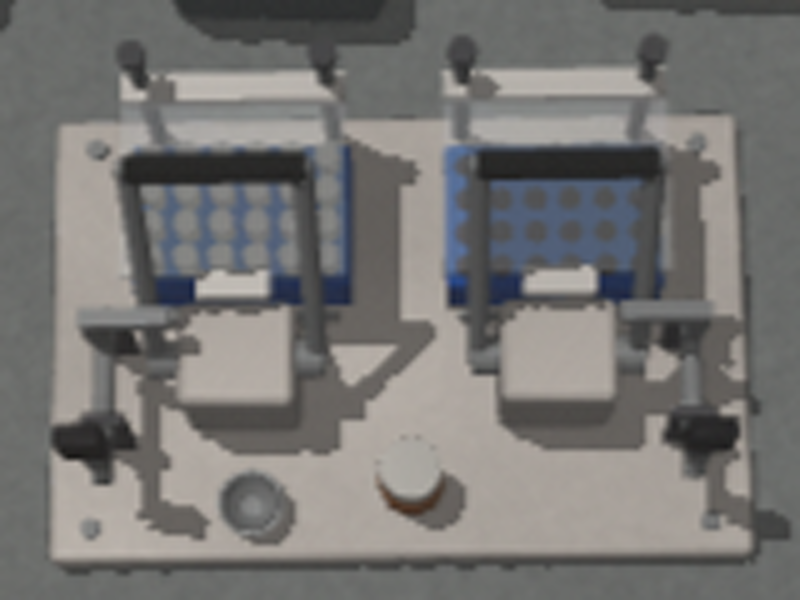

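View pics/sidez.png

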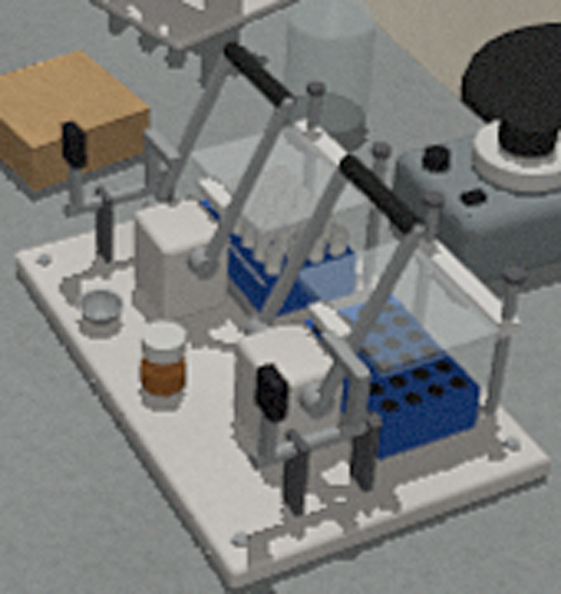

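The left bay (left in top view, far bay in side view) holds white-capped tubes; the right shows dark empty holes. I'll measure by casting rays from top-view pixels and checking against the side view.

```bash
cat > h.py <<'E'
import numpy as np
from rig import manip
def ray(n,uv,c=None):
    c=c or manip.calibration(n); M=c["camera_from_world"]; R=M[:3,:3]; o=-R.T@M[:3,3]
    d=np.array([(uv[0]-c["cx"])/c["fx"],-(uv[1]-c["cy"])/c["fy"],-1]); return o,R.T@(d/np.linalg.norm(d))
def plane(n,uv,z):
    o,d=ray(n,uv); return o+d*(z-o[2])/d[2]
def tri(a,b):
    o1,d1=ray("top",a);o2,d2=ray("side",b)
    t=np.linalg.lstsq(np.c_[d1,-d2],o2-o1,rcond=None)[0]; p=o1+d1*t[0];q=o2+d2*t[1]; return (p+q)/2,np.linalg.norm(p-q)
T=lambda u,v:(235+u/5,140+v/5)
S=lambda u,v:(290+u/3.3,150+v/3.3)
def proj(n,p):
    c=manip.calibration(n); q=c["camera_from_world"]@np.r_[p,1]; return c["cx"]-c["fx"]*q[0]/q[2], c["cy"]+c["fy"]*q[1]/q[2]
E
python3 - <<'E'
from h import *
np.set_printoptions(precision=4,suppress=True)
cs=[plane("top",T(*p),.02) for p in [(60,122),(735,118),(752,548),(50,553)]]
print(np.array(cs)); print([np.linalg.norm(cs[i]-cs[i-1]) for i in range(4)])
print("bar mid plane",plane("top",T(216,165),.215), "R",plane("top",T(569,163),.215))
print("bar tri",tri(T(216,165),S(260,75)),tri(T(569,163),S(381,193)))
print("tabL tri",tri(T(93,437),S(75,146)),"plane",plane("top",T(93,437),.14))
print("tabR tri",tri(T(702,431),S(272,392)),plane("top",T(702,431),.14))
print("dish",plane("top",T(252,503),.038),"jar",plane("top",T(412,468),.07))
# press fit from corners: local corners
from scipy.spatial.transform import Rotation as Ro
C=np.array(cs)[:,:2]; c=C.mean(0)
v=(C[0]-C[3]+C[1]-C[2]); v/=np.linalg.norm(v); w=C[0]-C[1]+C[3]-C[2]; w/=np.linalg.norm(w)
print("ctr",c,"yaw",np.arctan2(v[1],v[0]),np.arctan2(-w[0],w[1]))
E
```

```text
[[ 0.7304  0.2851  0.02  ]
 [ 0.7429 -0.1204  0.02  ]
 [ 0.4809 -0.1302  0.02  ]
 [ 0.4682  0.2761  0.02  ]]
[np.float64(0.26233269496348244), np.float64(0.4056664387452376), np.float64(0.26214717071331234), np.float64(0.4064851203830653)]
bar mid plane [0.6387 0.1684 0.215 ] R [ 0.6442 -0.0113  0.215 ]
bar tri (array([0.6396, 0.1682, 0.2144]), np.float64(0.0014508496189141636)) (array([ 0.6443, -0.0115,  0.217 ]), np.float64(0.0017091841384279142))
tabL tri (array([0.5106, 0.2354, 0.1415]), np.float64(0.0015958260876797615)) plane [0.5117 0.2355 0.14  ]
tabR tri (array([ 0.5248, -0.0885,  0.1361]), np.float64(0.002351921448442207)) [ 0.5228 -0.0877  0.14  ]
dish [0.4971 0.1589 0.038 ] jar [0.5133 0.0671 0.07  ]
ctr [0.6056 0.0777] yaw 0.03578490803456239 0.031126150528224223
```

Measurements agree (bays 180 mm apart, bar height 0.214, tab 0.1415, yaw about 0.032). First I'll shut the gripper and turn the jaws to press x, rising slightly.

Call:
send_rows(
  increments=[
    [0,0,0,-0.01,0.178],
    [0,0,0,-0.01,0.178],
    [0,0,0,-0.01,0.178],
    [0,0,0,-0.01,0.178],
    [0,0,0,-0.01,0.178],
    [0,0,0,-0.01,0.178],
    [0,0,0,0,0.18],
    [0,0,0,0,0],
  ],
  squeeze=40,
)

```text
clock: 1.15
position: [0.1648, 0.5507, 0.2911]
ee_rot: [0.0, 1.0, 0.017, -0.0]
contact_force: [0.7, -0.1, 0.4]
width: -0.0001
```

Call:
send_rows(
  increments=[
    [0,0.041,0.0455,0,0],
    [0,0.041,0.0455,0,0],
    [0,0.041,0.0455,0,0],
    [0,0.041,0.0455,0,0],
    [0,0.041,0.0455,0,0],
    [0,0.041,0.0455,0,0],
    [0,0.041,0.0455,0,0],
    [0,0.041,0.0455,0,0],
  ],
)

```text
clock: 2.15
position: [0.5054, 0.1959, 0.2911]
ee_rot: [-0.0, 1.0, 0.018, -0.0]
contact_force: [1.0, 0.3, 0.2]
width: -0.0001
```

Run:
```python
from h import *
import cv2
s=manip.get_state(); print(s["position"],s["ee_rot"],s["qpos"])
im=manip.get_image("wrist"); cv2.imwrite("pics/w1.png",im[:,:,::-1])
im=manip.get_image("side"); cv2.imwrite("pics/s1.png",cv2.resize(im[100:330,250:460,::-1],None,fx=2.6,fy=2.6))
```

```text
[0.50536696 0.19594444 0.29109439] [-2.10405201e-04  9.99844646e-01  1.76247416e-02 -8.69385441e-05] [2.41186241e-01 1.97809958e-01 1.46449080e+00 4.50769996e-04
 1.47936816e+00 2.05893759e-01]
```

View pics/w1.png

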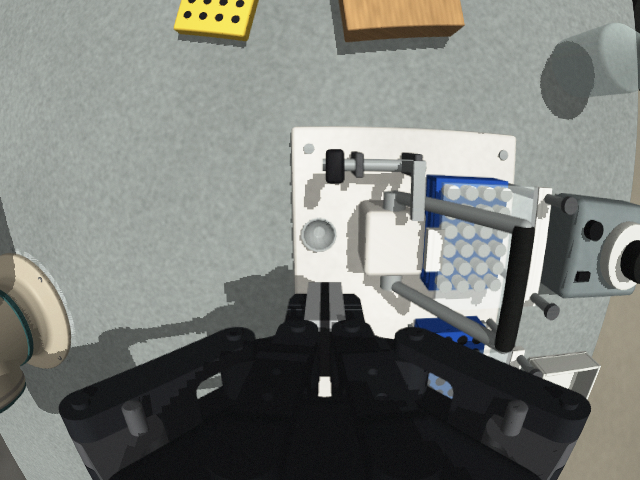

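View pics/s1.png

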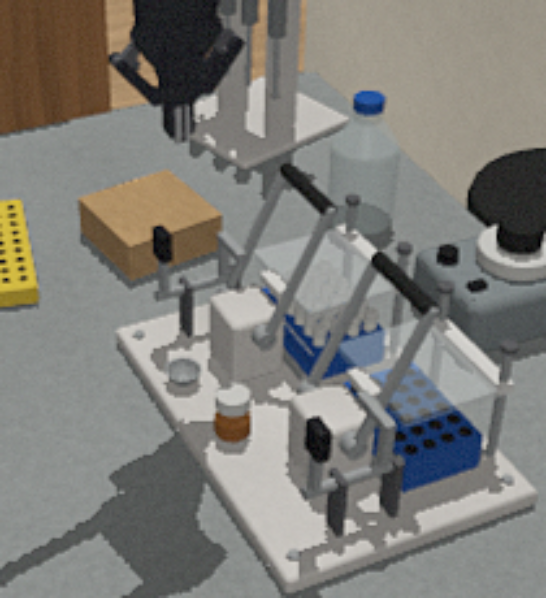

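The wrist view shows the finger tip over clear plate, inside the left tab at (335,165), with the dish at (317,235) well below. Descending to z = 0.12.

Call:
send_rows(
  increments=[
    [0,0,0,0.05,0],
    [0,0,0,0.05,0],
    [0,0,0,0.04,0],
    [0,0,0,0.03,0],
    [0,0,0,0,0],
  ],
)

```text
clock: 2.88
position: [0.5018, 0.1975, 0.1189]
ee_rot: [0.001, 1.0, 0.017, -0.003]
contact_force: [-1.0, -0.2, 0.7]
width: 0.0003
```

Run:
```python
from h import *
import cv2
s=manip.get_state(); print(s["position"],s["contact_force"])
im=manip.get_image("side"); cv2.imwrite("pics/s2.png",cv2.resize(im[100:330,250:460,::-1],None,fx=2.6,fy=2.6))
im=manip.get_image("wrist"); cv2.imwrite("pics/w2.png",im[:,:,::-1])
```

```text
[0.50181899 0.19745444 0.11894373] [-1.04312827 -0.174892    0.66585946]
```

View pics/s2.png

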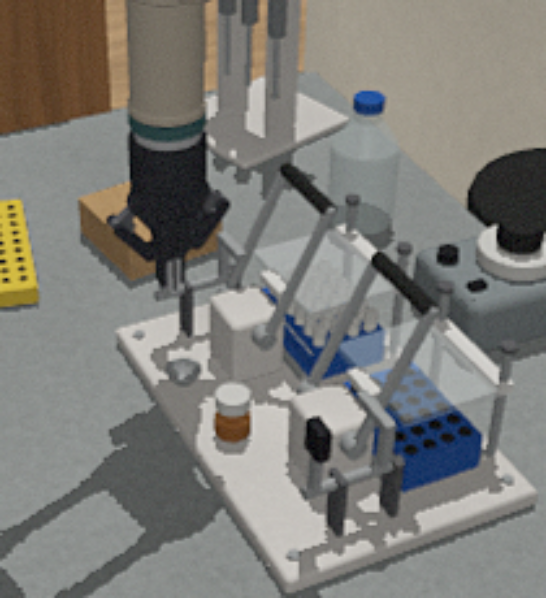

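View pics/w2.png

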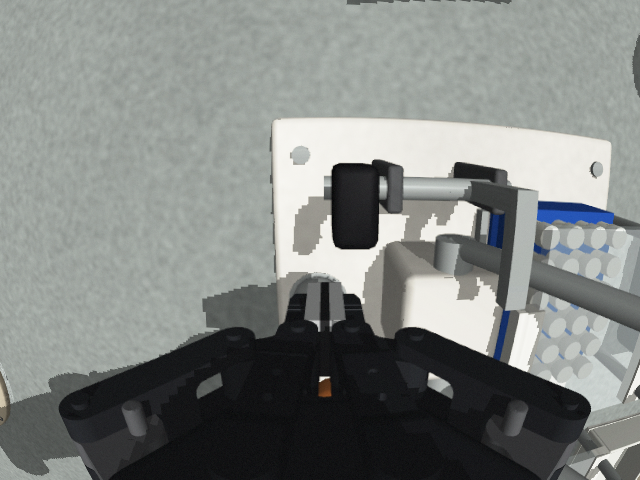

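The finger is beside the tab's inner face. Now sweeping outward (+y = tool −y).

Call:
send_rows(
  increments=[
    [0,0.006,-0.008,0,0],
    [0,0,-0.01,0,0],
    [0,0,-0.01,0,0],
    [0,0,-0.01,0,0],
    [0,0,-0.01,0,0],
    [0,0,-0.01,0,0],
    [0,0,-0.01,0,0],
    [0,0,-0.01,0,0],
  ],
)

```text
clock: 3.98
position: [0.5076, 0.2765, 0.1212]
ee_rot: [-0.0, 1.0, 0.016, -0.0]
contact_force: [-0.7, -1.8, 0.9]
width: 0.0001
```

Run:
```python
from h import *
import cv2
s=manip.get_state(); print(s["position"],s["contact_force"])
im=manip.get_image("side"); cv2.imwrite("pics/s3.png",cv2.resize(im[100:330,250:460,::-1],None,fx=2.6,fy=2.6))
im=manip.get_image("wrist"); cv2.imwrite("pics/w3.png",im[:,:,::-1])
```

```text
[0.50762298 0.27653549 0.12119074] [-0.69488843 -1.79234626  0.94693311]
```

View pics/s3.png

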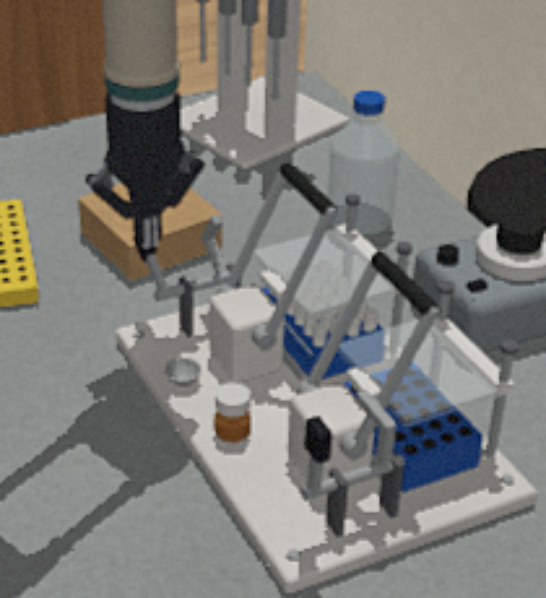

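View pics/w3.png

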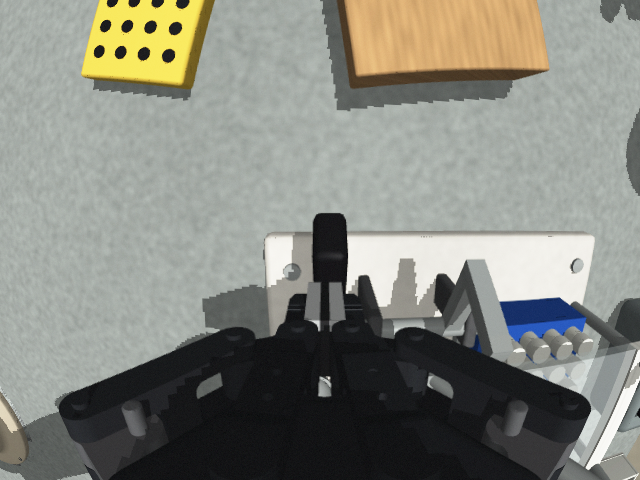

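The catch is clearly laid over (tab now horizontal at wrist (330,245), tongue swung up). Back off, lift, and open half.

Call:
send_rows(
  increments=[
    [0,0,0.012,0,0],
    [0,0,0.003,-0.03,0],
    [0,0,0,-0.06,0],
    [0.5,0,0,-0.06,0],
    [0.5,0.044,0.03,0,0],
    [0.5,0.044,0.03,0,0],
    [0.5,0.038,0.033,0,0],
    [0.5,0,0,0,0],
  ],
)

```text
clock: 5.08
position: [0.6397, 0.1679, 0.2701]
ee_rot: [0.001, 1.0, 0.014, -0.0]
contact_force: [-1.4, -0.9, -0.2]
width: 0.0426
```

Run:
```python
from h import *
import cv2
s=manip.get_state(); print(s["position"],s["ee_rot"],s["contact_force"],s["width"])
c=manip.calibration("wrist")
im=manip.get_image("wrist"); cv2.imwrite("pics/w4.png",im[:,:,::-1])
im=manip.get_image("side"); cv2.imwrite("pics/s4.png",cv2.resize(im[100:330,250:460,::-1],None,fx=2.6,fy=2.6))
# project predicted bar ends to the fisheye
M=c["camera_from_world"]
for p in [(.6387-.0013,.1684+.04,.215),(.6387+.0013,.1684-.04,.215),(.6387,.1684,.215)]:
    q=M@np.r_[p,1]; v=np.array([q[0],-q[1],-q[2]]); r=np.hypot(v[0],v[1]); th=np.arctan2(r,v[2])
    print(c["cx"]+c["fx"]*th*v[0]/r, c["cy"]+c["fx"]*th*v[1]/r)
```

```text
[0.63965577 0.16793722 0.27006091] [ 6.31769234e-04  9.99908173e-01  1.35364168e-02 -1.12371868e-04] [-1.35291767 -0.87212377 -0.2282664 ] 0.042564380933535505
321.28650192196665 189.48833168846483
322.26130066335054 324.08537278870403
321.7724708179772 260.72797656208235
```

View pics/w4.png

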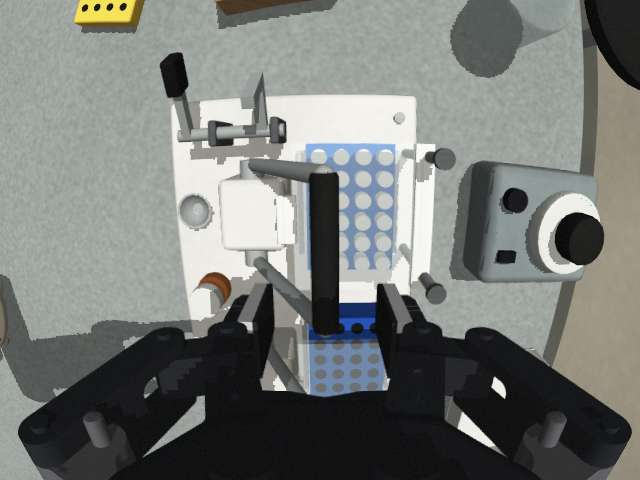

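View pics/s4.png

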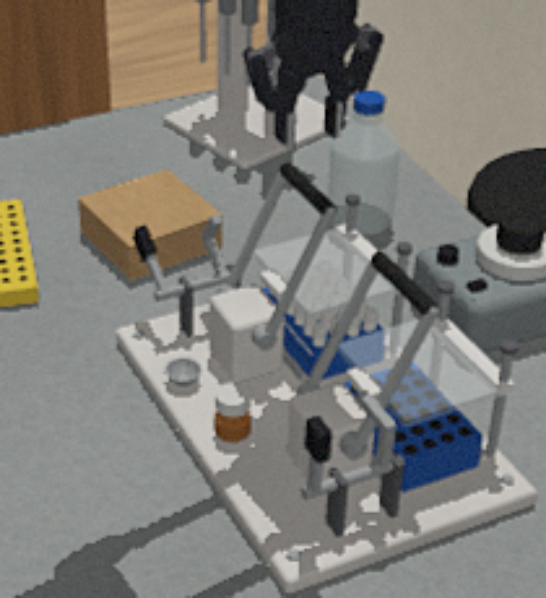

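The catch is over, but I want its angle measured before going on; the predicted bar pixel (322) matches the seen one (325).

Run:
```python
from h import *
import cv2
a=cv2.imread("pics/s4.png")[200:340,90:260]; cv2.imwrite("pics/s4z.png",cv2.resize(a,None,fx=4,fy=4))
im=manip.get_image("top")[:,:,::-1]; cv2.imwrite("pics/t4.png",cv2.resize(im[140:260,235:395],None,fx=5,fy=5,interpolation=cv2.INTER_CUBIC))
c=manip.calibration("wrist");M=c["camera_from_world"]
for y0 in (.229,.234):
  for th in (0,.5,.7,.9,1.1,1.2):
    p=np.array([.5125-.032*.062*np.sin(th),y0+.062*np.sin(th),.078+.062*np.cos(th)])
    u=proj("side",p); t=proj("top",p)
    q=M@np.r_[p,1]; v=np.array([q[0],-q[1],-q[2]]); r=np.hypot(v[0],v[1]); a=np.arctan2(r,v[2])
    print(y0,th,"side",(u[0]-250)*2.6,(u[1]-100)*2.6,"top",(t[0]-235)*5,(t[1]-140)*5,"wr",c["cx"]+c["fx"]*a*v[0]/r, c["cy"]+c["fx"]*a*v[1]/r)
```

```text
0.229 0 side 167.87985861880443 248.80433135604196 top 105.31930982619826 435.774783233819 wr 166.85140371231412 154.1845612571463
0.229 0.5 side 156.8779441645485 240.58143116169506 top 51.66161033087519 439.23514435646337 wr 169.6391898486735 116.91247106802739
0.229 0.7 side 153.31397184346744 241.29413707799125 top 34.801744645360486 442.14409400703886 wr 172.88932444307426 105.04903820028454
0.229 0.9 side 150.43741587209405 244.21833585821824 top 21.71398579363199 445.732629145177 wr 176.9485486225842 95.87033805203336
0.229 1.1 side 148.34298591602598 249.18493064949683 top 12.889453906175277 449.83075186977516 wr 181.4926547229763 89.63410790742515
0.229 1.2 side 147.60937828141437 252.36222454863483 top 10.169591570152079 452.0130141695456 wr 183.85154244987842 87.63427853516657
0.234 0 side 166.11459425848787 246.33423273532327 top 95.90598665415328 435.551397477378 wr 166.78788316999115 147.81309772274494
0.234 0.5 side 155.17648530143094 238.18124446744272 top 42.305235689563574 439.01307120620163 wr 169.7490672151964 110.73162497834554
0.234 0.7 side 151.63662116816874 238.91258826746494 top 25.497485886226343 441.9232308325934 wr 173.04914951670375 99.03793918004374
0.234 0.9 side 148.78195857052998 241.84926501472998 top 12.475175637665359 445.5132879979727 wr 177.1416914523773 90.05514023718973
0.234 1.1 side 146.70646323780002 246.82198440562465 top 3.726305514425974 449.613172424436 wr 181.70298847657375 84.02314759651392
0.234 1.2 side 145.9810232649131 249.99995746987705 top 1.04703065530515 451.7963805060459 wr 184.06512940516177 82.12405746904804
```

View pics/t4.png

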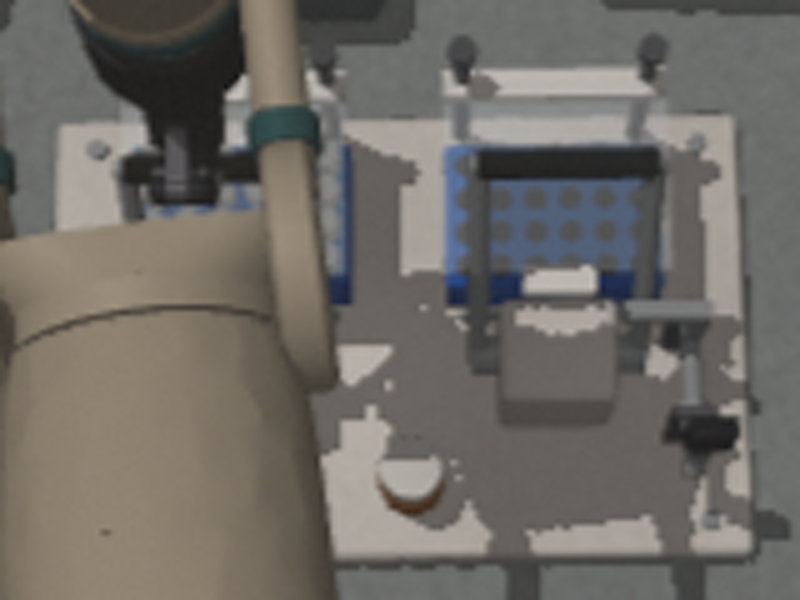

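View pics/s4z.png

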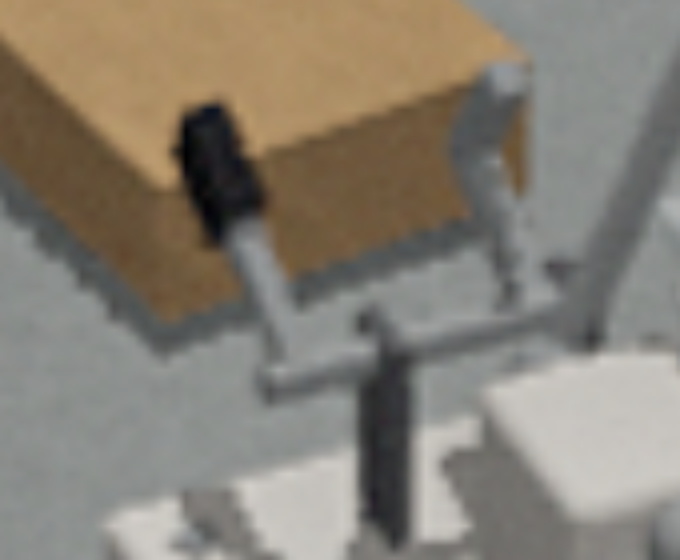

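Side view tab centre (144.5,242.5) in the crop fits about 0.95–1.05 rad: well past 0.5. Descending over the bar and gripping.

Call:
send_rows(
  increments=[
    [0.5,0,0,0.03,0],
    [0.5,0,0,0.03,0],
    [0.5,0,0,0.015,0],
    [0.5,0,0,0,0],
    [0,0,0,0,0],
    [0,0,0,0,0],
    [0,0,0,0,0],
    [0,0,0,0,0],
  ],
  squeeze=40,
)

```text
clock: 6.22
position: [0.6395, 0.1722, 0.198]
ee_rot: [-0.001, 1.0, 0.016, 0.003]
contact_force: [5.0, 0.9, 3.9]
width: 0.0147
```

Run:
```python
from h import *
import cv2
s=manip.get_state(); print(s["position"],s["contact_force"],s["width"])
im=manip.get_image("wrist"); cv2.imwrite("pics/w5.png",im[:,:,::-1])
```

```text
[0.63949752 0.17220795 0.19803066] [5.04558742 0.88463285 3.93787151] 0.014671031955545779
```

View pics/w5.png

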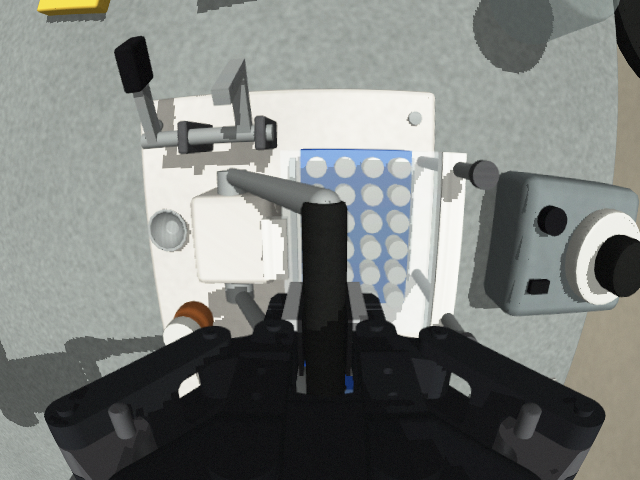

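Bar gripped (width 14.7 mm). Now pulling along the arc.

Call:
send_rows(
  increments=[
    [0,-0.0059,0,-0.0026,0],
    [0,-0.0059,0,-0.0024,0],
    [0,-0.006,0,-0.0021,0],
    [0,-0.006,0,-0.0019,0],
    [0,-0.0062,0,-0.0016,0],
    [0,-0.0062,0,-0.0014,0],
    [0,0,0,0,0],
  ],
  squeeze=45,
)

```text
clock: 7.15
position: [0.6056, 0.1709, 0.2113]
ee_rot: [-0.001, 1.0, 0.016, 0.006]
contact_force: [8.3, 1.0, 5.2]
width: 0.0141
```

Call:
send_rows(
  increments=[
    [0,-0.0126,0,-0.0019,0],
    [0,-0.0127,0,-0.0009,0],
    [0,-0.0127,0,0.0002,0],
    [0,-0.0127,0,0.0013,0],
    [0,0,0,0,0],
  ],
)

```text
clock: 7.78
position: [0.5558, 0.169, 0.2145]
ee_rot: [-0.0, 1.0, 0.016, 0.008]
contact_force: [8.0, -1.3, 11.8]
width: 0.0141
```

Run:
```python
from h import *
import cv2
s=manip.get_state(); print(s["position"],s["contact_force"],s["width"],s["ee_rot"])
im=manip.get_image("side"); cv2.imwrite("pics/s6.png",cv2.resize(im[100:330,250:460,::-1],None,fx=2.6,fy=2.6))
```

```text
[0.55580127 0.16900184 0.21447543] [ 8.0092288  -1.27909924 11.79616611] 0.01406959786115973 [-3.93309755e-04  9.99838790e-01  1.60237539e-02  8.09187003e-03]
```

View pics/s6.png

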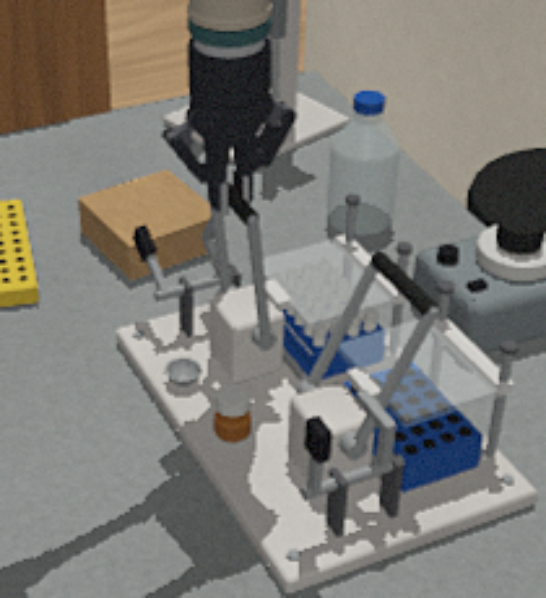

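Lever is following. Continue to the stop, easing the downward part (upward force of 12 N), watching force.

Call:
send_rows(
  increments=[
    [0,-0.0125,0,0.0015,0],
    [0,-0.0123,0,0.0028,0],
    [0,-0.008,0,0.0025,0],
    [0,0,0,0,0],
  ],
  squeeze=60,
)

```text
clock: 8.32
position: [0.5234, 0.1678, 0.2073]
ee_rot: [-0.0, 1.0, 0.016, 0.008]
contact_force: [8.0, -1.0, 11.9]
width: 0.0139
```

Call:
send_rows(
  increments=[
    [0,-0.004,0,0.0015,0],
    [0,-0.004,0,0.0015,0],
    [0,0,0,0,0],
    [0,0,0,0,0],
  ],
)

```text
clock: 8.82
position: [0.5177, 0.1676, 0.2051]
ee_rot: [-0.0, 1.0, 0.016, 0.01]
contact_force: [10.4, -1.6, 12.5]
width: 0.0137
```

Call:
send_rows(
  increments=[
    [0,-0.003,0,0.001,0],
    [0,0,0,0,0],
    [0,0,0,0,0],
  ],
)

```text
clock: 9.2
position: [0.5159, 0.1676, 0.2047]
ee_rot: [-0.0, 1.0, 0.016, 0.012]
contact_force: [12.2, -0.6, 14.3]
width: 0.0138
```

Call:
send_rows(
  increments=[
    [0,-0.003,0,0.001,0],
    [0,0,0,0,0],
    [0,0,0,0,0],
  ],
)

```text
clock: 9.57
position: [0.5157, 0.1676, 0.2047]
ee_rot: [-0.001, 1.0, 0.016, 0.015]
contact_force: [16.2, -1.2, 15.7]
width: 0.014
```

Call:
send_rows(
  increments=[
    [0,-0.003,0,0.001,0],
    [0,0,0,0,0],
    [0,0,0,0,0],
  ],
)

```text
clock: 9.95
position: [0.5156, 0.1676, 0.2046]
ee_rot: [-0.001, 1.0, 0.016, 0.018]
contact_force: [20.1, -0.8, 14.8]
width: 0.0138
```

Run:
```python
from h import *
import cv2
s=manip.get_state(); print(s["position"],s["contact_force"],s["width"])
im=manip.get_image("side")[:,:,::-1]; cv2.imwrite("pics/s7.png",cv2.resize(im[140:300,290:400],None,fx=3.7,fy=3.7,interpolation=cv2.INTER_CUBIC))
im=manip.get_image("wrist"); cv2.imwrite("pics/w7.png",im[:,:,::-1])
```

```text
[0.51559519 0.16756648 0.20461056] [20.11501309 -0.81754167 14.84359237] 0.013849828424164228
```

View pics/s7.png

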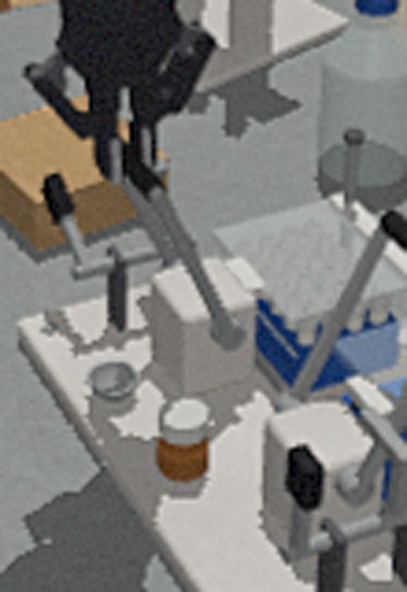

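View pics/w7.png

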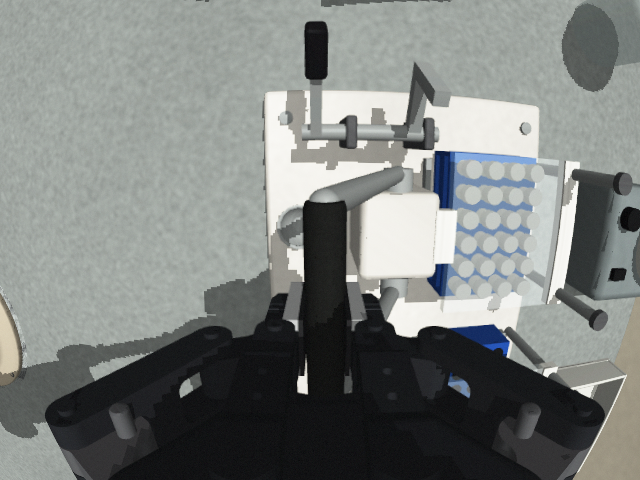

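The bar has stopped at x = 0.5156 (stop predicted at about 0.515) and force climbs without motion, so it is at the stop. A one-second hold to check steadiness.

Call:
send_rows(
  increments=[
    [0,0,0,0,0],
    [0,0,0,0,0],
    [0,0,0,0,0],
    [0,0,0,0,0],
    [0,0,0,0,0],
    [0,0,0,0,0],
    [0,0,0,0,0],
    [0,0,0,0,0],
  ],
)

```text
clock: 11.05
position: [0.5156, 0.1676, 0.2046]
ee_rot: [-0.001, 1.0, 0.016, 0.018]
contact_force: [20.1, -0.7, 14.8]
width: 0.014
```

Run:
```python
from rig import manip
print(manip.sign_off())
```

```text
the job is handed in; nothing more can be done
None
```

The job is done and handed in at about 11 s. The tubes were in the left bay. I flipped that bay's catch outward first, then pulled its lever to the stop, and the gripper is still holding the lever there.

- **Catch:** it lies at about 1.0 rad, estimated from the side view. The 0.5 rad release point is well cleared, and the lever moved without being blocked. My sweep geometry had predicted about 1.1 rad, so the two figures differ slightly.
- **Lever:** the tool stopped at x = 0.5156, against a predicted stop near 0.515. Two further pull commands raised the pull from 12 to 20 N with almost no movement.
- **Hold:** position and force did not change over a one-second hold. The gripper closed to 14 mm on the bar with 60 N of grip.
- **Force:** the lever also pushes up on the gripper with about 15 N, because the hand sits slightly low on the bar. With the 20 N pull, the total is about 25 N.
- **Surroundings:** the last side and wrist pictures show the jar, dish and tube rack in place. The right catch and lever look untouched. I did not take a final top view because the arm had been blocking it.

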